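# Pack the sample bottles in rack order

## Task

The samples are going to the main laboratory, and their order is the only sample list: move the four amber bottles from the white bench rack into the blue travel crate, one standing upright in each cell, in the same order counted from the red end of the rack and from the red end of the crate. Set the glass bottles down gently without dropping them or tipping them over, and leave the four little vials in their holes in the rack as the record of that order.

Things in the scene. Friction and masses are not known exactly. Their poses are not given: they have to be found in the camera images.
- bench_rack: Fixed white block, 108 x 274 x 28 mm high. Origin: centre of underside; y along the rows to the red-banded end, x from vial row to bottle row. Blind holes 15 mm deep (floor at z 13 mm) at y +99, +33, -33, -99 mm (places 1-4 from the red end): bottles at x +26 (hole 44 mm), vials at x -36 (24 mm). Bottle and vial of one cap colour share a place; which colour is where varies.
- travel_crate: Fixed blue open crate, empty, one row of four square cells; 64 x 241 mm plus a 15 mm lug at each end, walls and partitions 28 mm high, 5 mm thick. Origin: centre of underside; y along the row to the end with the RED lug (other lug blue). Cells 54 x 54 mm inside, centres x 0, y +88.5, +29.5, -29.5, -88.5 mm (cells 1-4 from the red end), dark floor at z 5 mm.
- yellow_bottle: Amber sample bottle with yellow cap, to be moved. Body 38 mm across, straight to 50 mm height, then shoulder; cap 25 mm, top at 77 mm; 75 g. Origin: centre of underside, z up. In the rack it has 33 mm free to its vial and 28 mm to the next bottle, so fingers must not be wide open there; grip the body 50 mm above its underside, fingers closing across the row.
- blue_bottle: Amber sample bottle with blue cap, to be moved. Body 38 mm across, straight to 50 mm height, then shoulder; cap 25 mm, top at 77 mm; 75 g. Origin: centre of underside, z up. In the rack it has 33 mm free to its vial and 28 mm to the next bottle, so fingers must not be wide open there; grip the body 50 mm above its underside, fingers closing across the row.
- green_bottle: Amber sample bottle with green cap, to be moved. Body 38 mm across, straight to 50 mm height, then shoulder; cap 25 mm, top at 77 mm; 75 g. Origin: centre of underside, z up. In the rack it has 33 mm free to its vial and 28 mm to the next bottle, so fingers must not be wide open there; grip the body 50 mm above its underside, fingers closing across the row.
- white_bottle: Amber sample bottle with white cap, to be moved. Body 38 mm across, straight to 50 mm height, then shoulder; cap 25 mm, top at 77 mm; 75 g. Origin: centre of underside, z up. In the rack it has 33 mm free to its vial and 28 mm to the next bottle, so fingers must not be wide open there; grip the body 50 mm above its underside, fingers closing across the row.
- yellow_vial: Small clear screw-cap vial with a yellow cap, 21 mm in diameter, 49 mm high, about 14 g: the test portion of the yellow-capped bottle, standing beside that bottle in the rack. It stays where it is. Origin: centre of its underside, z up its axis.
- blue_vial: Small clear screw-cap vial with a blue cap, 21 mm in diameter, 49 mm high, about 14 g: the test portion of the blue-capped bottle, standing beside that bottle in the rack. It stays where it is. Origin: centre of its underside, z up its axis.
- green_vial: Small clear screw-cap vial with a green cap, 21 mm in diameter, 49 mm high, about 14 g: the test portion of the green-capped bottle, standing beside that bottle in the rack. It stays where it is. Origin: centre of its underside, z up its axis.
- white_vial: Small clear screw-cap vial with a white cap, 21 mm in diameter, 49 mm high, about 14 g: the test portion of the white-capped bottle, standing beside that bottle in the rack. It stays where it is. Origin: centre of its underside, z up its axis.

How it is judged (in metres and radians):
At the end, for the whole second after the job is handed in: Each bottle stands upright (within 9 degrees), at rest, on the floor of the crate cell whose number from the red lug equals its place number from the rack's red band, within 12 mm of the cell centre along each side; all four vials still stand in their own holes (within 15 mm) (((y of yellow_vial in the frame of bench_rack between 0.084 and 0.114 m and y of yellow_bottle in the frame of travel_crate between 0.0765 and 0.1005 m) or (y of yellow_vial in the frame of bench_rack between 0.018 and 0.048 m and y of yellow_bottle in the frame of travel_crate between 0.0175 and 0.0415 m) or (y of yellow_vial in the frame of bench_rack between -0.048 and -0.018 m and y of yellow_bottle in the frame of travel_crate between -0.0415 and -0.0175 m) or (y of yellow_vial in the frame of bench_rack between -0.114 and -0.084 m and y of yellow_bottle in the frame of travel_crate between -0.1005 and -0.0765 m)) and x of yellow_vial in the frame of bench_rack between -0.051 and -0.021 m and z of yellow_vial in the frame of bench_rack between 0.007 and 0.019 m and x of yellow_bottle in the frame of travel_crate between -0.012 and 0.012 m and z of yellow_bottle in the frame of travel_crate between -0.001 and 0.011 m and angle between each of yellow_bottle, blue_bottle, green_bottle, white_bottle's own z axis and vertical below 0.15 rad and angle between each of yellow_vial, blue_vial, green_vial, white_vial's own z axis and vertical below 0.25 rad and linear speed of each of yellow_bottle, yellow_vial, blue_bottle, blue_vial, green_bottle, green_vial, white_bottle, white_vial below 0.03 m/s and ((y of blue_vial in the frame of bench_rack between 0.084 and 0.114 m and y of blue_bottle in the frame of travel_crate between 0.0765 and 0.1005 m) or (y of blue_vial in the frame of bench_rack between 0.018 and 0.048 m and y of blue_bottle in the frame of travel_crate between 0.0175 and 0.0415 m) or (y of blue_vial in the frame of bench_rack between -0.048 and -0.018 m and y of blue_bottle in the frame of travel_crate between -0.0415 and -0.0175 m) or (y of blue_vial in the frame of bench_rack between -0.114 and -0.084 m and y of blue_bottle in the frame of travel_crate between -0.1005 and -0.0765 m)) and x of blue_vial in the frame of bench_rack between -0.051 and -0.021 m and z of blue_vial in the frame of bench_rack between 0.007 and 0.019 m and x of blue_bottle in the frame of travel_crate between -0.012 and 0.012 m and z of blue_bottle in the frame of travel_crate between -0.001 and 0.011 m and ((y of green_vial in the frame of bench_rack between 0.084 and 0.114 m and y of green_bottle in the frame of travel_crate between 0.0765 and 0.1005 m) or (y of green_vial in the frame of bench_rack between 0.018 and 0.048 m and y of green_bottle in the frame of travel_crate between 0.0175 and 0.0415 m) or (y of green_vial in the frame of bench_rack between -0.048 and -0.018 m and y of green_bottle in the frame of travel_crate between -0.0415 and -0.0175 m) or (y of green_vial in the frame of bench_rack between -0.114 and -0.084 m and y of green_bottle in the frame of travel_crate between -0.1005 and -0.0765 m)) and x of green_vial in the frame of bench_rack between -0.051 and -0.021 m and z of green_vial in the frame of bench_rack between 0.007 and 0.019 m and x of green_bottle in the frame of travel_crate between -0.012 and 0.012 m and z of green_bottle in the frame of travel_crate between -0.001 and 0.011 m and ((y of white_vial in the frame of bench_rack between 0.084 and 0.114 m and y of white_bottle in the frame of travel_crate between 0.0765 and 0.1005 m) or (y of white_vial in the frame of bench_rack between 0.018 and 0.048 m and y of white_bottle in the frame of travel_crate between 0.0175 and 0.0415 m) or (y of white_vial in the frame of bench_rack between -0.048 and -0.018 m and y of white_bottle in the frame of travel_crate between -0.0415 and -0.0175 m) or (y of white_vial in the frame of bench_rack between -0.114 and -0.084 m and y of white_bottle in the frame of travel_crate between -0.1005 and -0.0765 m)) and x of white_vial in the frame of bench_rack between -0.051 and -0.021 m and z of white_vial in the frame of bench_rack between 0.007 and 0.019 m and x of white_bottle in the frame of travel_crate between -0.012 and 0.012 m and z of white_bottle in the frame of travel_crate between -0.001 and 0.011 m); the robot touches nothing.
It fails at once if a bottle is tipped over (angle between any of yellow_bottle, blue_bottle, green_bottle, white_bottle's own z axis and vertical above 0.8 rad).
It fails at once if a bottle is dropped (falls free from more than about 30 mm) ((linear speed of yellow_bottle above 0.8 m/s and contact force between yellow_bottle and the fingers below 0.05 N) or (linear speed of blue_bottle above 0.8 m/s and contact force between blue_bottle and the fingers below 0.05 N) or (linear speed of green_bottle above 0.8 m/s and contact force between green_bottle and the fingers below 0.05 N) or (linear speed of white_bottle above 0.8 m/s and contact force between white_bottle and the fingers below 0.05 N)).
It fails at once if a vial is taken or knocked out of its hole (distance of any of yellow_vial, blue_vial, green_vial, white_vial from where it was at the start of the episode above 0.015 m).
It also fails if it takes over 96 s, if anything falls off the work surface, if the arm or the gripper's body presses on something with over 40 N, if the wrist force passes 120 N, or if a joint passes its speed limit or range.

## Robot

A 6-joint arm with a two-finger parallel gripper is mounted at the origin on a cart in front of the work surface, level with it; the furniture and walls round the work are solid. World frame = base frame: x ahead of the robot, y to its left, z up, the work surface at z = 0. Lengths are in mm, angles in degrees, forces in N, time in s.
With the tool pointing down it reaches from about 350 to 950 mm from the base axis. Payload 17.4 kg.
Tool frame: the origin (TCP) lies at the very end of the fingers, on their centre line; the grasp point (between the pads) lies 19 mm behind it; z points along the fingers, y is the direction in which the jaws open and shut (so a half turn about z gives the same grasp; the last joint's range is limited). The gripper opens to 93 mm and grips with 3 to 60 N. Pads are 15 mm wide; open, the fingers measure 128 mm over their backs; the gripper's body (75 mm by 188 mm) begins 65 mm behind the grasp point.
Start: joints at [70.543, 6.646, 82.598, -0, 90.757, -2.166], TCP at [200.645, 644.495, 218.646] pointing down, gripper open.
Joint ranges: [-162.19, 162.19], [-47.58, 125.68], [4.15, 143.07], [-65.23, 245.23], [0.69, 171.88], [-170.13, 170.13]. Speed limits (degrees/s): [108.29, 108.29, 127.2, 180, 180, 180].

## Interface

Orientations are given as [roll, pitch, yaw] about the fixed x, y, z axes, in that order (R = Rz(yaw) Ry(pitch) Rx(roll)).
In Python, from cell import status, grab_frame, sign_off gives the robot as it stands.
- The arm moves only by the tool step_arm, never from a script. Its argument "series" is text: rows parted by semicolons, each of 7 numbers parted by spaces: the shift along the tool's x, y, z in m, then the turn, a rotation vector about the tool's x, y, z in degrees, then the opening, from 0 (shut) to 1 (fully open). A call has 1 to 10 rows; each row is the pose to reach, as a shift and turn from the pose commanded when the call began, along the tool's axes at that moment; what a row does not reach only later rows make up. A row lasts 1/8 s, in which the tool goes at most 62.5 mm and 10.7 degrees, less where a joint would pass 70% of its speed; a pose out of reach is approached as far as the arm can. A call with a gripper value outside its range is refused whole. The fingers move at their own pace and stop on an object; the grip force is fixed at half the most. Time passes only in rows, so rows that repeat a pose let the fingers close. It gives the time, the measured TCP pose, the force and the opening at its end, in the units of the state.
- status.get_state(): the state, without advancing time (a new reading comes with each control period).
- grab_frame(name): name is "scene" or "side" or "wrist"; returns a dict with "image" (420x560x3 uint8, blue, green, red), "z_map" (420x560 float32, mm along the optical axis (not along the pixel's ray), 0 where there is no reading), "camera_matrix" (3x3 intrinsics, pixels), "dist" ([k1, k2, p1, p2, k3] as OpenCV has them; the pictures are not rectified), "world_from_camera" (4x4, takes a point from camera to world coordinates); the wrist camera has in their place "T_tool_cam" (4x4, takes a point from camera to tool coordinates, whose origin is the TCP and whose axes are the flange's). Camera axes: x right, y down, z forward; pixel columns grow to the right and rows downward; lengths in mm; the calibration is good to about 2 mm. A picture is of the moment at which its call begins: read the wrist's pose just before it.
- sign_off(): hands the job in, once; it reports no verdict.
The state is a dict: "time": time; "joint_positions": joint angles; "joint_vel": joint speeds; "joint_torque": joint torques, N m; "eef_pos": TCP position; "orientation": TCP orientation; "force": force on the tool from outside, world axes, zero at the start; "torque": the same for the moment, N m; "gripper_width": finger opening in mm.
Only numpy, scipy, OpenCV 4.12 (cv2) and the standard library are available. Lean on these libraries where they do the work, as an engineer would, in place of code of your own. Each camera call takes 0.05 s, during which the arm holds its last target.

## Working session

There is one attempt and no reset: what is moved stays moved. The work goes in short steps, Python scripts to look and compute and a tool call to move; the robot and the scene stay as the last step left them, time stands still between calls to the robot, and variables do not carry over. Pictures are saved under pics/ and viewed, and the job is handed in when it is done.

Besides the shell and the picture viewer there is one more tool, called after "Call:" as name(argument=value, ...), one argument or row to a line, values as JSON. step_arm: Moves the arm, as the interface text tells. Its arguments: {"type":"object","properties":{"series":{"type":"string"}},"required":["series"]}

```bash
mkdir -p pics; ls; python3 - <<'E'
from cell import status, grab_frame
import cv2, numpy as np
print(status.get_state())
for n in ("scene","side","wrist"):
    f=grab_frame(n); cv2.imwrite(f"pics/{n}0.png",f["image"]); np.savez(f"{n}0.npz",**f)
    for k in f:
        if k not in("image","z_map"): print(k,np.round(f[k],3).tolist())
E
```

```text
pics
{'time': 0.0, 'joint_positions': array([ 7.05427469e+01,  6.67465389e+00,  8.26353796e+01,  1.49306301e-03,
        9.07575476e+01, -2.16342120e+00]), 'joint_vel': array([ 0.0112369 , -0.07873184, -0.02973447, -0.00482602, -0.06619623,
       -0.00036247]), 'joint_torque': array([ 6.09556352e-07, -7.21230340e+01, -6.22626686e+01,  7.79049564e-02,
        2.36909866e-02, -1.10596272e-04]), 'eef_pos': array([200.56393507, 644.29725758, 217.90292921]), 'orientation': array([-1.79932523e+02, -4.04306663e-03,  1.62706185e+02]), 'force': array([-0.05977752, -0.35679002,  0.66666125]), 'torque': array([-0.05594627,  0.02972894,  0.01239046]), 'gripper_width': 92.73110419440827}
camera_matrix [[517.537, 0.0, 276.026], [0.0, 517.537, 207.921], [0.0, 0.0, 1.0]]
dist [0.061, 0.0, 0.0, 0.0, 0.0]
world_from_camera [[-0.555, -0.448, 0.701, -187.871], [-0.832, 0.307, -0.463, 465.77], [-0.008, -0.84, -0.543, 609.674], [0.0, 0.0, 0.0, 1.0]]
camera_matrix [[463.775, 0.0, 282.474], [0.0, 463.775, 208.297], [0.0, 0.0, 1.0]]
dist [-0.154, 0.0, 0.0, 0.0, 0.0]
world_from_camera [[-0.929, -0.261, 0.264, 274.7], [-0.371, 0.613, -0.698, 758.088], [0.021, -0.746, -0.666, 774.261], [0.0, 0.0, 0.0, 1.0]]
camera_matrix [[317.666, 0.0, 281.854], [0.0, 317.666, 211.095], [0.0, 0.0, 1.0]]
dist [-0.075, 0.0, 0.0, 0.0, 0.0]
T_tool_cam [[-0.001, -0.967, -0.254, 70.709], [1.0, -0.001, 0.0, -0.063], [-0.0, -0.254, 0.967, -166.552], [0.0, 0.0, 0.0, 1.0]]
```

View pics/scene0.png

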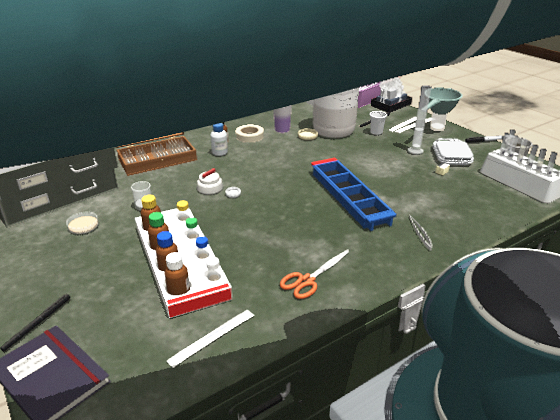

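View pics/side0.png

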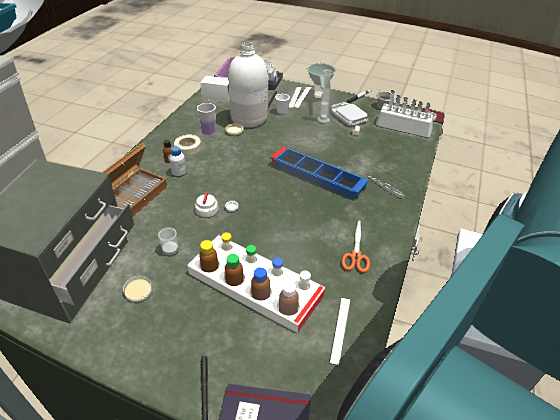

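View pics/wrist0.png

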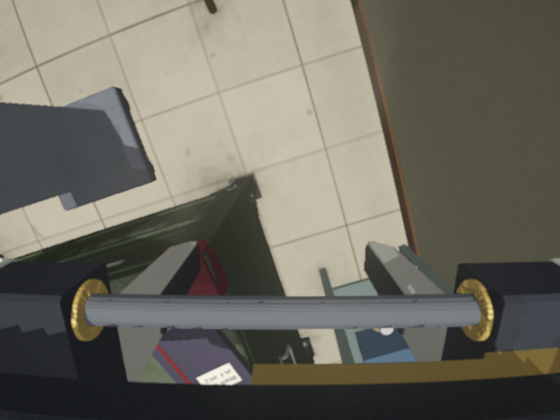

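The rack's red band is at its near end, so places 1–4 are white, blue, green, yellow (scene caps at about (175,262), (165,240), (156,220), (149,202)). The crate's red lug is at its far end (scene (325,162), side (278,155)). Next I'll measure both from the two views.

```bash
cat > h.py <<'E'
import cv2, numpy as np
def load(n): return dict(np.load(n))
def rays(f,uv):
    uv=np.asarray(uv,float).reshape(-1,1,2)
    p=cv2.undistortPoints(uv,f["camera_matrix"],f["dist"]).reshape(-1,2)
    return np.c_[p,np.ones(len(p))]
def cloud(f):
    h,w=f["z_map"].shape
    u,v=np.meshgrid(np.arange(w),np.arange(h))
    d=rays(f,np.c_[u.ravel(),v.ravel()])*f["z_map"].reshape(-1,1)
    T=f["world_from_camera"]
    return (d@T[:3,:3].T+T[:3,3]).reshape(h,w,3)
def onplane(f,uv,z):
    T=f["world_from_camera"]; d=rays(f,uv)@T[:3,:3].T; o=T[:3,3]
    return o+d*((z-o[2])/d[:,2])[:,None]
def big(m,k=1):
    n,l,s,c=cv2.connectedComponentsWithStats(m.astype(np.uint8))
    i=1+np.argsort(-s[1:,4])[:k]
    return [(l==j,s[j],c[j]) for j in i]
E
cat > m.py <<'E'
from h import *
import sys
tag=sys.argv[1]
for n in("scene","side"):
    f=load(f"{n}{tag}.npz"); im=f["image"]; P=cloud(f); hsv=cv2.cvtColor(im,cv2.COLOR_BGR2HSV)
    H,S,V=cv2.split(hsv)
    print(n)
    # table check
    # crate
    blue=(H>100)&(H<125)&(S>120)&(V>60)
    for m,s,c in big(blue,1):
        q=P[m]; q=q[(f["z_map"][m]>0)&(q[:,2]>23)&(q[:,2]<34)]
        r=cv2.minAreaRect(q[:,:2].astype(np.float32)); print(" crate blue top",s[4],np.round(r[0],1),np.round(r[1],1),round(r[2],2),'z',np.round(np.percentile(q[:,2],[5,50,95]),1))
    red=((H<6)|(H>174))&(S>150)&(V>90)
    for m,s,c in big(red,4):
        q=P[m]; q=q[f["z_map"][m]>0]; print(" red",s.tolist(),np.round(np.median(q,0),1))
    # rack top
    wh=(S<50)&(V>140)
    X=P[...,0];Y=P[...,1];Z=P[...,2]
    reg=(Z>24)&(Z<32)&wh
    for m,s,c in big(cv2.morphologyEx(reg.astype(np.uint8),cv2.MORPH_CLOSE,np.ones((3,3))),2):
        q=P[m&reg]; r=cv2.minAreaRect(q[:,:2].astype(np.float32)); print(" white",s.tolist(),np.round(r[0],1),np.round(r[1],1),round(r[2],2),round(np.median(q[:,2]),1))
    # caps
    for nm,mm in dict(yellow=(H>20)&(H<35)&(S>150)&(V>100),green=(H>50)&(H<80)&(S>120)&(V>70),blue=(H>105)&(H<125)&(S>150)&(V>60),white=wh).items():
        for zlo,zhi,z in((86,94,90),(58,66,62)):
            k=mm&(Z>zlo)&(Z<zhi)
            for m,s,c in big(k,1) if k.any() else []:
                if s[4]<15: continue
                print(" cap",nm,z,s.tolist(),np.round(np.median(P[m],0),1),np.round(onplane(f,[c],z)[0],1))
E
python3 m.py 0
```

```text
scene
 crate blue top 2227 [ 537.1 -210.7] [ 68.6 259.8] 78.1 z [23.8 28.4 31.3]
 red [168, 289, 63, 28, 678] [411.2 223.9  16.1]
 red [45, 330, 54, 52, 273] [411.7 425.5  16.7]
 red [168, 284, 60, 20, 165] [420.2 225.4  29.8]
 red [311, 158, 26, 7, 70] [ 668.7 -235.9   30.1]
 white [135, 208, 96, 100, 2609] [547.3 196.8] [107.9 279.3] 79.68 29.2
 white [436, 141, 37, 17, 507] [ 539.8 -545.4] [74.7 92.8] 52.13 27.3
 cap yellow 90 [142, 198, 13, 7, 35] [638.  209.9  89.7] [637.5 209.5  90. ]
 cap yellow 62 [177, 203, 11, 6, 25] [630.5 148.4  60.7] [629.2 148.   62. ]
 cap green 90 [149, 212, 14, 10, 116] [578.9 218.8  91.5] [581.5 218.   90. ]
 cap green 62 [186, 218, 11, 9, 70] [568.3 157.1  63.3] [570.3 156.6  62. ]
 cap blue 90 [157, 231, 15, 12, 133] [514.9 230.2  90.7] [515.9 230.2  90. ]
 cap blue 62 [196, 237, 12, 9, 81] [502.8 168.2  63.1] [504.6 168.   62. ]
 cap white 90 [166, 253, 16, 12, 148] [450.8 241.4  90.2] [451.5 241.5  90. ]
 cap white 62 [205, 257, 14, 11, 109] [440.7 180.5  62.3] [441.  180.5  62. ]
side
 crate blue top 1035 [ 535.4 -211. ] [ 72.  256.9] 77.86 z [
[... 271 characters left out ...]
.9] 79.8 28.0
 white [123, 175, 37, 23, 325] [936.8  39.5] [66.6 83. ] 0.97 28.2
 cap yellow 90 [200, 241, 13, 10, 98] [647.6 206.4  89. ] [646.6 207.5  90. ]
 cap yellow 62 [222, 233, 9, 9, 63] [635.1 145.   61.3] [635.  145.1  62. ]
 cap green 90 [227, 254, 12, 10, 100] [581.4 218.   89.1] [581.1 218.9  90. ]
 cap green 62 [246, 245, 10, 9, 67] [570.8 156.2  61.4] [570.7 156.8  62. ]
 cap blue 90 [254, 268, 13, 10, 101] [517.4 229.4  89.2] [517.1 230.2  90. ]
 cap blue 62 [273, 258, 10, 7, 56] [506.3 166.   61.5] [506.  167.5  62. ]
 cap white 90 [57, 216, 55, 71, 272] [870.6 322.2  90.2] [870.4 322.   90. ]
 cap white 62 [200, 76, 29, 12, 207] [1002.1 -495.8   63.1] [1004.2 -498.5   62. ]
```

```bash
cat > go.py <<'E'
import sys, numpy as np
from scipy.spatial.transform import Rotation as R
from cell import status
s=status.get_state(); p=s["eef_pos"]; A=R.from_euler("xyz",s["orientation"],degrees=True)
x,y,z,yaw=map(float,sys.argv[1:5])
B=R.from_euler("xyz",[180,0,yaw],degrees=True)
d=A.inv().apply(np.array([x,y,z])-p); rv=(A.inv()*B).as_rotvec(degrees=True)
print("t",round(s["time"],2),"pos",np.round(p,1),np.round(s["orientation"],2),"w",round(s["gripper_width"],1))
print("shift m",np.round(d/1000,4),"turn",np.round(rv,2), "dist",round(np.linalg.norm(d)))
E
python3 go.py 640 200 300 169.8
```

```text
t 0.15 pos [200.6 644.4 218.1] [-179.95   -0.    162.71] w 92.9
shift m [-0.5516 -0.2937 -0.0817] turn [-0.05 -0.01 -7.09] dist 630
```

Call:
step_arm(
  series="0 0 -0.082 0 0 0 0.56; -0.552 -0.294 -0.082 0 0 -7.1 0.56; -0.552 -0.294 -0.082 0 0 -7.1 0.56; -0.552 -0.294 -0.082 0 0 -7.1 0.56; -0.552 -0.294 -0.082 0 0 -7.1 0.56; -0.552 -0.294 -0.082 0 0 -7.1 0.56; -0.552 -0.294 -0.082 0 0 -7.1 0.56; -0.552 -0.294 -0.082 0 0 -7.1 0.56; -0.552 -0.294 -0.082 0 0 -7.1 0.56; -0.552 -0.294 -0.082 0 0 -7.1 0.56",
)

```text
time: 1.4
eef_pos: [597.0, 242.9, 298.7]
orientation: [180.0, -0.0, 169.8]
force: [-0.4, 0.8, 0.2]
gripper_width: 52.4
```

```bash
python3 go.py 640 200 300 169.8
```

```text
t 1.4 pos [597.  242.9 298.7] [180.   -0.  169.8] w 52.4
shift m [-0.0499 -0.0346 -0.0014] turn [ 0. -0.  0.] dist 61
```

Call:
step_arm(
  series="0 0 0 0 0 0 0.56; 0 0 0 0 0 0 0.56; 0 0 0 0 0 0 0.56",
)

```text
time: 1.78
eef_pos: [595.2, 245.6, 298.8]
orientation: [180.0, -0.0, 169.9]
force: [-0.0, -0.8, 0.4]
gripper_width: 51.9
```

```bash
python3 go.py 640 200 300 169.8;  python3 - <<'E'
from cell import status, grab_frame
import cv2, numpy as np
from scipy.spatial.transform import Rotation as R
s=status.get_state(); f=grab_frame("wrist")
T=np.eye(4);T[:3,:3]=R.from_euler("xyz",s["orientation"],degrees=True).as_matrix();T[:3,3]=s["eef_pos"]
f["world_from_camera"]=T@f["T_tool_cam"]
cv2.imwrite("pics/wrist1.png",f["image"]); np.savez("wrist1.npz",**f)
E
```

```text
t 1.77 pos [595.2 245.6 298.8] [179.99  -0.   169.88] w 51.9
shift m [-0.0521 -0.037  -0.0013] turn [ 0.01 -0.    0.08] dist 64
```

View pics/wrist1.png

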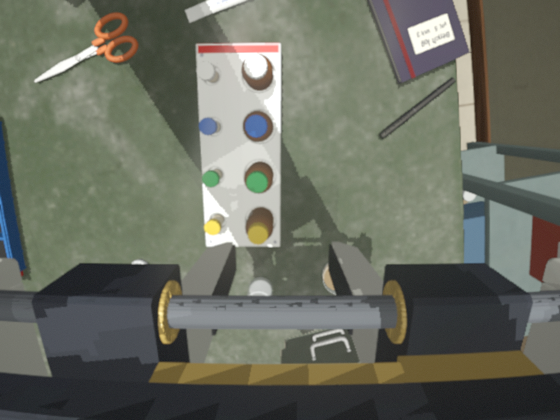

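Wrist view: red band at the top (y≈48). Bottle caps from there are white (257,67), blue (257,126), green (257,182), yellow (258,232), and the vial caps match them. Next I'll measure this view.

```bash
cat > mw.py <<'E'
from h import *
import sys
f=load(sys.argv[1]); im=f["image"]; P=cloud(f); H,S,V=cv2.split(cv2.cvtColor(im,cv2.COLOR_BGR2HSV)); Z=P[...,2]
wh=(S<60)&(V>130)
reg=(Z>23)&(Z<33)&wh; reg[245:]=0
m,s,c=big(cv2.morphologyEx(reg.astype(np.uint8),cv2.MORPH_CLOSE,np.ones((9,9))),1)[0]
q=P[m&reg]; r=cv2.minAreaRect(q[:,:2].astype(np.float32)); print("rack",s.tolist(),np.round(r[0],1),np.round(r[1],1),round(r[2],2))
for nm,mm in dict(yellow=(H>18)&(H<38)&(S>110),green=(H>45)&(H<85)&(S>100),blue=(H>100)&(H<130)&(S>100),white=wh).items():
    for zlo,zhi,z in((84,97,90),(55,69,62)):
        k=mm&(Z>zlo)&(Z<zhi); k[246:]=0
        if k.any():
            m,s,c=big(k,1)[0]; x,y=s[0]+(s[2]-1)/2,s[1]+(s[3]-1)/2
            print(nm,z,s.tolist(),"depth",np.round(np.median(P[m],0),1),"ray c",np.round(onplane(f,[c],z)[0],1),"ray box",np.round(onplane(f,[(x,y)],z)[0],1))
E
python3 mw.py wrist1.npz
```

```text
rack [196, 43, 84, 202, 11307] [543.7 196.4] [107.7 273.7] 79.74
yellow 90 [248, 224, 20, 20, 294] depth [645.9 205.8  90.3] ray c [646.  205.8  90. ] ray box [645.8 205.8  90. ]
yellow 62 [205, 220, 16, 15, 180] depth [635.  144.6  62. ] ray c [635.  144.5  62. ] ray box [635.2 144.5  62. ]
green 90 [247, 172, 20, 20, 309] depth [581.7 217.7  90.3] ray c [581.7 217.6  90. ] ray box [581.4 217.4  90. ]
green 62 [206, 172, 12, 14, 108] depth [572.7 159.2  62.2] ray c [572.3 159.   62. ] ray box [571.4 158.2  62. ]
blue 90 [246, 115, 21, 22, 353] depth [517.9 229.1  90.2] ray c [517.9 229.1  90. ] ray box [517.5 229.5  90. ]
blue 62 [199, 119, 9, 14, 64] depth [503.6 162.4  62.2] ray c [504.  162.6  62. ] ray box [504.9 162.8  62. ]
white 90 [244, 53, 24, 26, 462] depth [453.5 241.   90.1] ray c [453.6 241.1  90. ] ray box [453.6 241.5  90. ]
white 62 [196, 61, 20, 20, 288] depth [442.5 180.4  62. ] ray c [442.7 180.2  62. ] ray box [442.5 180.2  62. ]
```

```bash
python3 go.py 608 -205 310 169
```

```text
t 1.82 pos [595.2 245.6 298.9] [1.7999e+02 1.0000e-02 1.6989e+02] w 51.7
shift m [-0.0917 -0.4414 -0.0112] turn [0.01 0.01 0.89] dist 451
```

Call:
step_arm(
  series="-0.092 -0.441 -0.011 0 0 0.9 0.56; -0.092 -0.441 -0.011 0 0 0.9 0.56; -0.092 -0.441 -0.011 0 0 0.9 0.56; -0.092 -0.441 -0.011 0 0 0.9 0.56; -0.092 -0.441 -0.011 0 0 0.9 0.56; -0.092 -0.441 -0.011 0 0 0.9 0.56; -0.092 -0.441 -0.011 0 0 0.9 0.56; -0.092 -0.441 -0.011 0 0 0.9 0.56; -0.092 -0.441 -0.011 0 0 0.9 0.56; -0.092 -0.441 -0.011 0 0 0.9 0.56",
)

```text
time: 3.08
eef_pos: [608.6, -204.0, 309.9]
orientation: [180.0, 0.0, 169.0]
force: [-0.4, 0.1, 0.2]
gripper_width: 52.0
```

Call:
step_arm(
  series="0 0 0 0 0 0 0.56; 0 0 0 0 0 0 0.56",
)

```text
time: 3.32
eef_pos: [608.5, -204.8, 309.9]
orientation: [-180.0, 0.0, 169.0]
force: [-0.2, 0.1, 0.5]
gripper_width: 51.7
```

```bash
cat > shot.py <<'E'
import sys
from cell import status, grab_frame
import cv2, numpy as np
from scipy.spatial.transform import Rotation as R
n,tag=sys.argv[1:3]
s=status.get_state(); f=grab_frame(n)
if n=="wrist":
    T=np.eye(4);T[:3,:3]=R.from_euler("xyz",s["orientation"],degrees=True).as_matrix();T[:3,3]=s["eef_pos"]
    f["world_from_camera"]=T@f["T_tool_cam"]
cv2.imwrite(f"pics/{n}{tag}.png",f["image"]); np.savez(f"{n}{tag}.npz",**f)
print(np.round(s["time"],2),np.round(s["eef_pos"],1),np.round(s["orientation"],2),s["gripper_width"],np.round(s["joint_positions"],0))
E
python3 shot.py wrist 2
```

```text
3.32 [ 608.5 -204.8  309.9] [-1.8000e+02  2.0000e-02  1.6898e+02] 51.69830065427781 [ -21.    2.   79.    0.   99. -100.]
```

View pics/wrist2.png

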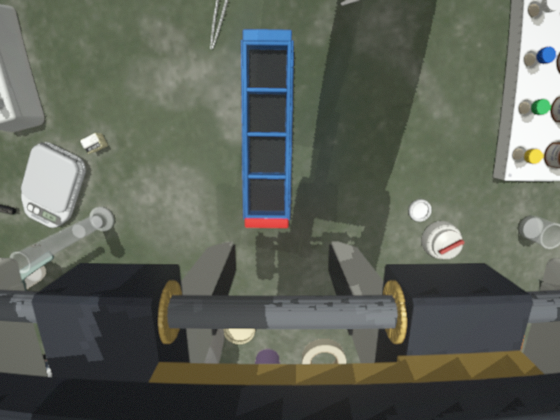

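Wrist view: crate runs from the blue lug at (268,36) to the red lug at (267,223). Cells sit at rows 70, 112, 155 and 196, and all are empty.

```bash
python3 - <<'E'
from h import *
f=load("wrist2.npz"); im=f["image"]; P=cloud(f); H,S,V=cv2.split(cv2.cvtColor(im,cv2.COLOR_BGR2HSV)); Z=P[...,2]
blue=(H>100)&(H<125)&(S>120)&(V>60); red=((H<6)|(H>174))&(S>140)&(V>90)
m=(blue|red); m[245:]=0; m[:,:230]=0; m[:,310:]=0
q=P[m&(Z>24)&(Z<32)]; print(len(q),np.round(np.percentile(q[:,2],[5,50,95]),1))
r=cv2.minAreaRect(q[:,:2].astype(np.float32)); print(np.round(r[0],1),np.round(r[1],1),round(r[2],2))
for nm,k in(("red",red),("blue",blue)):
    k=k.copy();k[245:]=0;k[:,:230]=0;k[:,310:]=0;k&=(Z>22)&(Z<33)
    if nm=="blue": k[42:]=0
    mm,s,c=big(k)[0]; print(nm,s,np.round(onplane(f,[c],28)[0],1))
fl=(Z>-1)&(Z<11)&(V<110); reg=np.zeros_like(fl);reg[40:220,247:290]=1
for mm,s,c in big(fl&reg&~blue,4):print("floor",s.tolist(),np.round(onplane(f,[c],5)[0],1),np.round(np.median(P[mm],0),1))
E
```

```text
3477 [25.3 27.9 29.7]
[ 543.4 -214.1] [ 68.5 269.1] 78.03
red [245 219  43   9 383] [ 668.3 -240.    28. ]
blue [241  30  52  12 585] [ 419.2 -187.8   28. ]
floor [248, 48, 39, 40, 1435] [ 454.7 -195.7    5. ] [ 454.7 -195.7    5.8]
floor [248, 93, 38, 39, 1404] [ 513.7 -208.     5. ] [ 513.7 -208.1    5.8]
floor [249, 137, 36, 37, 1286] [ 572.1 -220.4    5. ] [ 572.1 -220.4    5.9]
floor [249, 179, 36, 33, 1158] [ 631.7 -233.3    5. ] [ 631.5 -233.2    6. ]
```

```bash
python3 go.py 452.8 241.2 140 169.8
```

```text
t 3.38 pos [ 608.5 -205.   309.8] [1.8000e+02 1.0000e-02 1.6896e+02] w 52.1
shift m [0.2383 0.4081 0.1698] turn [ 0.    0.01 -0.84] dist 502
```

Call:
step_arm(
  series="0.238 0.408 0.1 0 0 -0.8 0.56; 0.238 0.408 0.1 0 0 -0.8 0.56; 0.238 0.408 0.1 0 0 -0.8 0.56; 0.238 0.408 0.1 0 0 -0.8 0.56; 0.238 0.408 0.1 0 0 -0.8 0.56; 0.238 0.408 0.1 0 0 -0.8 0.56; 0.238 0.408 0.1 0 0 -0.8 0.56; 0.238 0.408 0.1 0 0 -0.8 0.56; 0.238 0.408 0.1 0 0 -0.8 0.56; 0.238 0.408 0.17 0 0 -0.8 0.56",
)

```text
time: 4.62
eef_pos: [455.2, 241.5, 150.7]
orientation: [179.8, 0.4, 169.8]
force: [1.7, 1.4, -1.4]
gripper_width: 52.0
```

Call:
step_arm(
  series="0 0 0 0 0 0 0.56; 0 0 0 0 0 0 0.56",
)

```text
time: 4.88
eef_pos: [454.1, 240.2, 149.4]
orientation: [180.0, 0.1, 169.7]
force: [0.7, 0.3, 0.2]
gripper_width: 52.6
```

```bash
python3 go.py 452.8 241.2 44 169.8; python3 shot.py wrist 3
```

```text
t 4.88 pos [454.1 240.2 149.4] [1.7996e+02 7.0000e-02 1.6967e+02] w 52.6
shift m [0.0016 0.0006 0.1054] turn [ 0.04  0.07 -0.13] dist 105
4.88 [454.1 240.2 149.4] [1.7996e+02 7.0000e-02 1.6967e+02] 52.564079294997306 [ 25. -12. 107.  -0.  85. -55.]
```

View pics/wrist3.png

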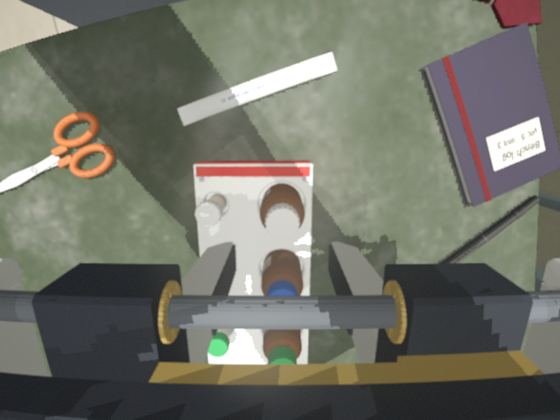

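The white cap at (283,215) is centred between the fingers (axis at column 282), so I'm going down.

Call:
step_arm(
  series="0.002 0.001 0.03 0 0 0 0.56; 0.002 0.001 0.05 0 0 0 0.56; 0.002 0.001 0.07 0 0 0 0.56; 0.002 0.001 0.09 0 0 0 0.56; 0.002 0.001 0.105 0 0 0 0.56; 0.002 0.001 0.105 0 0 0 0.56; 0.002 0.001 0.105 0 0 0 0.56",
)

```text
time: 5.8
eef_pos: [451.9, 242.0, 42.7]
orientation: [180.0, 0.0, 169.7]
force: [0.1, -0.1, 0.4]
gripper_width: 52.2
```

```bash
python3 go.py 452.8 241.2 44 169.8; python3 shot.py scene 4;python3 shot.py side 4
```

```text
t 5.8 pos [451.9 242.   42.7] [1.7998e+02 3.0000e-02 1.6971e+02] w 52.2
shift m [-0.0011 -0.0006 -0.0013] turn [ 0.02  0.03 -0.09] dist 2
5.8 [451.9 242.   42.7] [1.7998e+02 3.0000e-02 1.6971e+02] 52.15081276029516 [ 25.  -8. 114.  -0.  74. -54.]
5.85 [452. 242.  43.] [1.7997e+02 5.0000e-02 1.6971e+02] 51.85831101776434 [ 25.  -8. 114.  -0.  74. -54.]
```

View pics/side4.png

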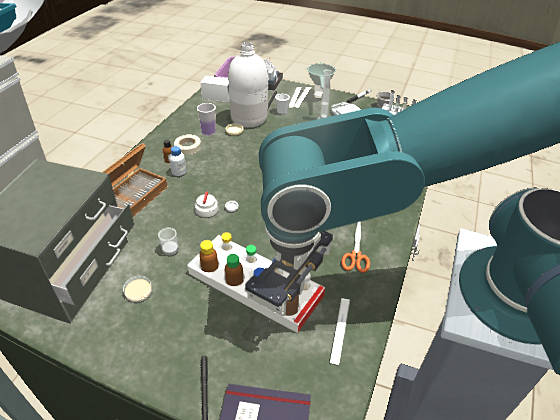

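View pics/scene4.png

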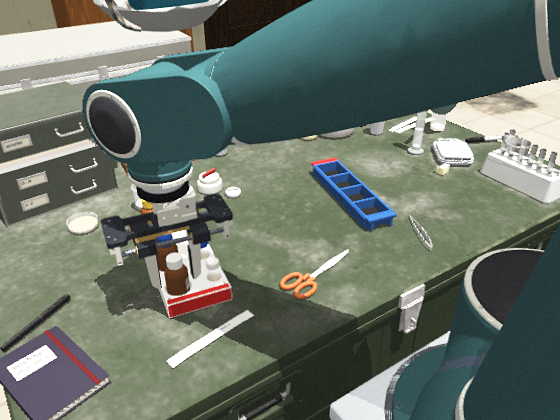

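Fingers stand either side of the white bottle (scene (155,270) and (193,260)) and nothing has been touched. Closing now.

Call:
step_arm(
  series="0 0 -0.001 0 0 0 0.3; 0 0 -0.001 0 0 0 0.3; 0 0 -0.001 0 0 0 0.3; 0 0 -0.001 0 0 0 0.3",
)

```text
time: 6.4
eef_pos: [451.8, 241.9, 43.6]
orientation: [180.0, 0.0, 169.7]
force: [-0.0, -1.5, 5.1]
gripper_width: 36.8
```

Call:
step_arm(
  series="0 0 -0.011 0 0 0 0.3; 0 0 -0.025 0 0 0 0.3; 0 0 -0.045 0 0 0 0.3; 0 0 -0.07 0 0 0 0.3; 0 0 -0.1 0 0 0 0.3; 0 0 -0.12 0 0 0 0.3; 0 0 -0.12 0 0 0 0.3; 0 0 -0.12 0 0 0 0.3",
)

```text
time: 7.4
eef_pos: [451.3, 241.7, 162.2]
orientation: [-180.0, -0.1, 169.7]
force: [-0.3, -0.3, -1.0]
gripper_width: 36.9
```

```bash
python3 go.py 629.9 -232.6 165 169.8; python3 shot.py scene 5
```

```text
t 7.4 pos [451.3 241.7 162.2] [-1.7997e+02 -5.0000e-02  1.6971e+02] w 36.9
shift m [-0.2605 -0.4347 -0.0027] turn [-0.03 -0.05 -0.09] dist 507
7.4 [451.3 241.7 162.2] [-1.7997e+02 -5.0000e-02  1.6971e+02] 36.8855069245873 [ 25. -13. 107.   0.  86. -54.]
```

View pics/scene5.png

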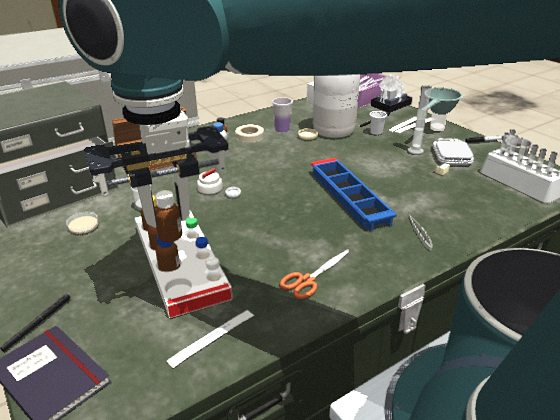

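The white bottle is held upright (cap at (165,198)) and the other bottles and vials haven't moved. Next it goes to cell 1.

Call:
step_arm(
  series="-0.013 -0.022 0 0 0 0 0.3; -0.039 -0.065 0 0 0 0 0.3; -0.07 -0.117 0 0 0 0 0.3; -0.102 -0.17 0 0 0 0 0.3; -0.133 -0.222 0 0 0 0 0.3; -0.164 -0.274 0 0 0 0 0.3; -0.195 -0.326 0 0 0 0 0.3; -0.224 -0.374 0 0 0 0 0.3; -0.247 -0.413 0 0 0 0 0.3; -0.26 -0.435 0 0 0 0 0.3",
)

```text
time: 8.7
eef_pos: [629.6, -234.7, 161.2]
orientation: [180.0, -0.1, 169.6]
force: [-0.3, 0.3, -0.3]
gripper_width: 36.9
```

Call:
step_arm(
  series="0 0 0.02 0 0 0 0.3; 0 0 0.045 0 0 0 0.3; 0 0 0.07 0 0 0 0.3; 0 0 0.08 0 0 0 0.3; 0 0 0.08 0 0 0 0.3; 0 0 0.08 0 0 0 0.3",
)

```text
time: 9.45
eef_pos: [630.0, -232.5, 84.1]
orientation: [-180.0, 0.1, 169.7]
force: [-0.6, -0.6, -0.7]
gripper_width: 37.0
```

```bash
python3 go.py 629.9 -232.6 38 169.8; python3 shot.py scene 6; python3 shot.py side 6; python3 shot.py wrist 6
```

```text
t 9.45 pos [ 630.  -232.5   84.1] [-1.7999e+02  6.0000e-02  1.6972e+02] w 37.0
shift m [ 0.0001 -0.0001  0.0461] turn [-0.01  0.06 -0.08] dist 46
9.45 [ 630.  -232.5   84.1] [-1.7999e+02  6.0000e-02  1.6972e+02] 37.042330934102594 [ -22.   10.   92.    0.   78. -102.]
9.5 [ 630.  -232.6   84.2] [-1.7998e+02  8.0000e-02  1.6972e+02] 36.879852059183015 [ -22.   10.   92.   -0.   78. -102.]
9.55 [ 630.  -232.7   84.2] [-1.7999e+02  8.0000e-02  1.6971e+02] 37.14417988761542 [ -22.   10.   92.    0.   78. -102.]
```

View pics/wrist6.png

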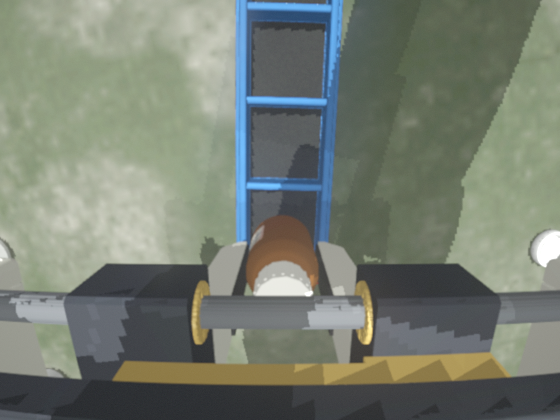

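View pics/scene6.png

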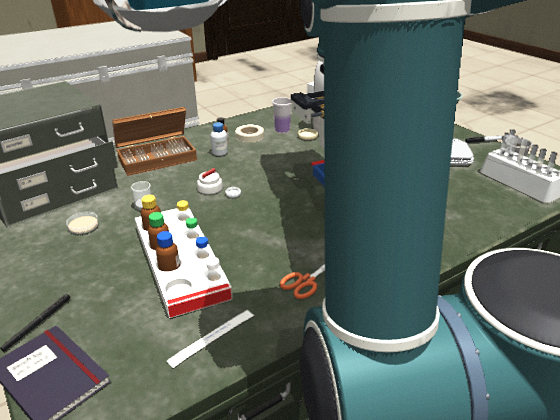

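The bottle (281,265) is lined up with the first cell and the rack is unchanged. Lowering gently.

Call:
step_arm(
  series="0 0 0.015 0 0 0 0.3; 0 0 0.03 0 0 0 0.3; 0 0 0.04 0 0 0 0.3; 0 0 0.045 0 0 0 0.3; 0 0 0.047 0 0 0 0.3; 0 0 0.047 0 0 0 0.3; 0 0 0.047 0 0 0 0.3",
)

```text
time: 10.48
eef_pos: [629.9, -232.7, 36.6]
orientation: [-180.0, 0.0, 169.7]
force: [-0.2, -0.7, -0.0]
gripper_width: 36.5
```

Call:
step_arm(
  series="0 0 0.001 0 0 0 0.3; 0 0 0.001 0 0 0 0.3",
)

```text
time: 10.72
eef_pos: [629.9, -232.7, 35.6]
orientation: [-180.0, 0.0, 169.7]
force: [0.2, 0.3, 3.0]
gripper_width: 36.9
```

Call:
step_arm(
  series="0 0 0 0 0 0 0.44; 0 0 0 0 0 0 0.5; 0 0 0 0 0 0 0.56; 0 0 0 0 0 0 0.56",
)

```text
time: 11.22
eef_pos: [629.6, -232.6, 35.1]
orientation: [-180.0, -0.0, 169.7]
force: [0.6, -0.0, 0.4]
gripper_width: 51.6
```

Call:
step_arm(
  series="0 0 -0.015 0 0 0 0.56; 0 0 -0.04 0 0 0 0.56; 0 0 -0.08 0 0 0 0.56; 0 0 -0.115 0 0 0 0.56; 0 0 -0.115 0 0 0 0.56; 0 0 -0.115 0 0 0 0.56",
)

```text
time: 11.98
eef_pos: [629.5, -232.5, 150.1]
orientation: [180.0, -0.0, 169.7]
force: [-0.0, -0.5, -1.2]
gripper_width: 52.0
```

```bash
python3 go.py 517.3 229.5 150 169.8; python3 shot.py side 7;python3 shot.py wrist 7
```

```text
t 11.97 pos [ 629.5 -232.5  150.1] [ 1.8000e+02 -1.0000e-02  1.6971e+02] w 52.0
shift m [1.929e-01 4.346e-01 1.000e-04] turn [ 0.   -0.01 -0.09] dist 475
11.98 [ 629.5 -232.5  150.1] [ 1.8000e+02 -1.0000e-02  1.6971e+02] 52.02395233415194 [ -22.    8.   88.   -0.   84. -102.]
12.02 [ 629.3 -232.5  149.4] [ 1.7999e+02 -7.0000e-02  1.6971e+02] 52.15508530017953 [ -22.    8.   88.   -0.   84. -102.]
```

View pics/side7.png

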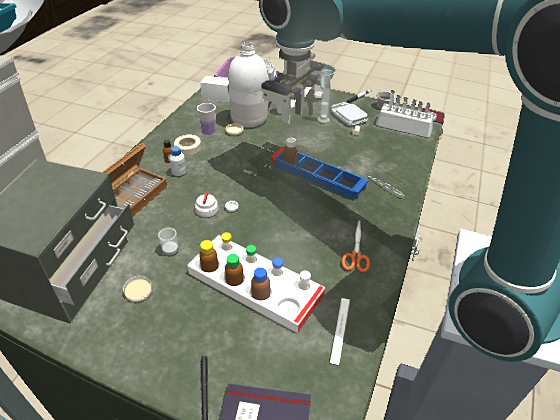

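View pics/wrist7.png

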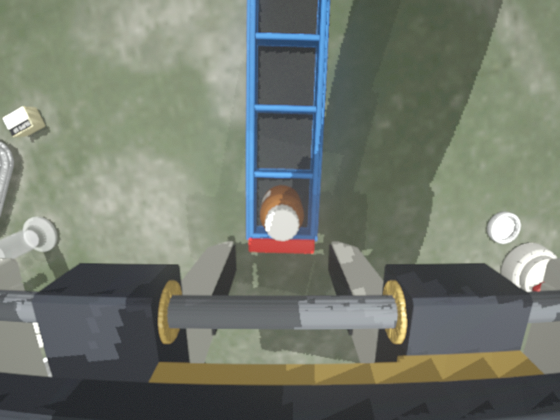

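The white bottle stands upright inside cell 1 (wrist (282,215), side (291,150)). On to the blue one.

Call:
step_arm(
  series="0.02 0.045 0 0 0 0 0.56; 0.043 0.097 0 0 0 0 0.56; 0.066 0.148 0 0 0 0 0.56; 0.089 0.2 0 0 0 0 0.56; 0.111 0.25 0 0 0 0 0.56; 0.133 0.3 0 0 0 0 0.56; 0.155 0.35 0 0 0 0 0.56; 0.173 0.39 0 0 0 0 0.56; 0.187 0.421 0 0 0 0 0.56; 0.193 0.435 0 0 0 0 0.56",
)

```text
time: 13.32
eef_pos: [516.7, 231.1, 149.3]
orientation: [-180.0, -0.1, 169.8]
force: [0.7, -0.6, 0.3]
gripper_width: 52.1
```

Call:
step_arm(
  series="0 0 0.015 0 0 0 0.56; 0 0 0.03 0 0 0 0.56; 0 0 0.03 0 0 0 0.56",
)

```text
time: 13.7
eef_pos: [517.0, 228.6, 118.0]
orientation: [-179.9, -0.1, 169.6]
force: [-0.2, 0.0, 0.2]
gripper_width: 52.1
```

```bash
python3 go.py 517.3 229.5 44 169.8
```

```text
t 13.7 pos [517.  228.6 118. ] [-1.7990e+02 -1.4000e-01  1.6964e+02] w 52.1
shift m [-0.0003  0.0011  0.074 ] turn [-0.1  -0.14 -0.16] dist 74
```

Call:
step_arm(
  series="0 0.001 0.02 0 0 0 0.56; 0 0.001 0.04 0 0 0 0.56; 0 0.001 0.06 0 0 0 0.56; 0 0.001 0.074 0 0 0 0.56; 0 0.001 0.074 0 0 0 0.56; 0 0.001 0.074 0 0 0 0.56",
)

```text
time: 14.45
eef_pos: [518.0, 231.0, 46.8]
orientation: [180.0, 0.0, 169.7]
force: [0.3, -0.2, 0.7]
gripper_width: 52.1
```

Call:
step_arm(
  series="0 0 0 0 0 0 0.3; 0 0 0 0 0 0 0.3; 0 0 0 0 0 0 0.3; 0 0 0 0 0 0 0.3",
)

```text
time: 14.95
eef_pos: [517.9, 230.8, 46.7]
orientation: [180.0, 0.0, 169.7]
force: [-0.0, -1.4, 5.1]
gripper_width: 36.7
```

TCP settled 3 mm high, so I'll regrip lower.

Call:
step_arm(
  series="0 0 0 0 0 0 0.5; 0 0 0 0 0 0 0.5; 0 0 0.003 0 0 0 0.5; 0 0 0.003 0 0 0 0.5; 0 0 0.003 0 0 0 0.3; 0 0 0.003 0 0 0 0.3; 0 0 0.003 0 0 0 0.3; 0 0 0.003 0 0 0 0.3",
)

```text
time: 15.95
eef_pos: [517.6, 230.8, 43.2]
orientation: [-180.0, -0.0, 169.7]
force: [-0.1, -0.3, -0.9]
gripper_width: 36.9
```

Call:
step_arm(
  series="0 0 -0.011 0 0 0 0.3; 0 0 -0.025 0 0 0 0.3; 0 0 -0.045 0 0 0 0.3; 0 0 -0.07 0 0 0 0.3; 0 0 -0.1 0 0 0 0.3; 0 0 -0.12 0 0 0 0.3; 0 0 -0.12 0 0 0 0.3; 0 0 -0.12 0 0 0 0.3",
)

```text
time: 16.95
eef_pos: [517.3, 230.7, 162.2]
orientation: [-180.0, -0.1, 169.7]
force: [-0.5, -0.4, -2.2]
gripper_width: 36.6
```

```bash
python3 go.py 572.2 -220.3 165 169.8; python3 shot.py side 8
```

```text
t 16.95 pos [517.3 230.7 162.2] [-1.7996e+02 -5.0000e-02  1.6971e+02] w 36.6
shift m [-0.1345 -0.434  -0.0026] turn [-0.04 -0.05 -0.09] dist 454
16.95 [517.3 230.7 162.2] [-1.7996e+02 -5.0000e-02  1.6971e+02] 36.61700652127851 [ 21.  -6. 100.  -0.  86. -58.]
```

View pics/side8.png

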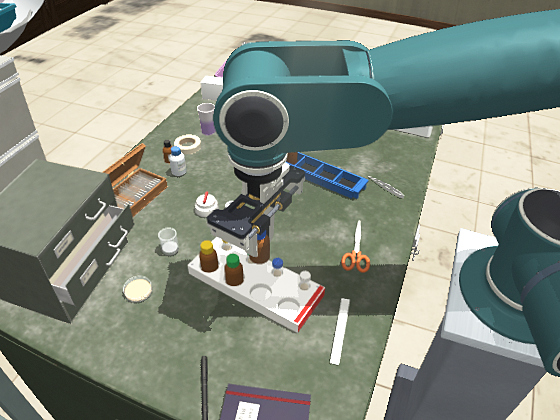

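Blue bottle is lifted (260,248); two holes are empty and the vials are standing. Moving to cell 2.

Call:
step_arm(
  series="-0.007 -0.022 0 0 0 0 0.3; -0.02 -0.065 0 0 0 0 0.3; -0.036 -0.117 0 0 0 0 0.3; -0.053 -0.17 0 0 0 0 0.3; -0.069 -0.222 0 0 0 0 0.3; -0.085 -0.274 0 0 0 0 0.3; -0.101 -0.326 0 0 0 0 0.3; -0.116 -0.374 0 0 0 0 0.3; -0.128 -0.413 0 0 0 0 0.3; -0.134 -0.434 0 0 0 0 0.3",
)

```text
time: 18.25
eef_pos: [571.6, -221.8, 161.8]
orientation: [180.0, -0.1, 169.6]
force: [-0.4, 0.1, -2.0]
gripper_width: 36.9
```

Call:
step_arm(
  series="0 0 0.02 0 0 0 0.3; 0 0 0.045 0 0 0 0.3; 0 0 0.07 0 0 0 0.3; 0 0 0.08 0 0 0 0.3; 0 0 0.08 0 0 0 0.3; 0 0 0.08 0 0 0 0.3",
)

```text
time: 19.0
eef_pos: [572.4, -219.9, 84.1]
orientation: [-180.0, 0.1, 169.7]
force: [-0.4, 0.7, -0.3]
gripper_width: 37.0
```

```bash
python3 go.py 572.2 -220.3 37 169.8; python3 shot.py wrist 9
```

```text
t 19.0 pos [ 572.4 -219.9   84.1] [-1.7999e+02  6.0000e-02  1.6973e+02] w 37.0
shift m [ 0.0001 -0.0004  0.0471] turn [-0.01  0.06 -0.07] dist 47
19.0 [ 572.4 -219.9   84.1] [-1.7999e+02  6.0000e-02  1.6973e+02] 37.02590659915206 [ -23.    3.   99.    0.   78. -103.]
```

View pics/wrist9.png

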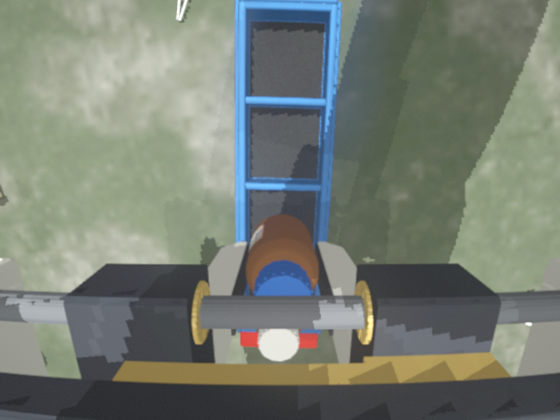

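The blue bottle is over the second cell, with the white cap next to it at (278,343). Lowering.

Call:
step_arm(
  series="0 0 0.015 0 0 0 0.3; 0 0 0.03 0 0 0 0.3; 0 0 0.04 0 0 0 0.3; 0 0 0.045 0 0 0 0.3; 0 0 0.047 0 0 0 0.3; 0 0 0.048 0 0 0 0.3; 0 0 0.048 0 0 0 0.3",
)

```text
time: 19.92
eef_pos: [572.1, -220.2, 35.5]
orientation: [-180.0, 0.0, 169.7]
force: [0.2, -0.0, -0.4]
gripper_width: 36.7
```

Call:
step_arm(
  series="0 0 0 0 0 0 0.44; 0 0 0 0 0 0 0.5; 0 0 0 0 0 0 0.56; 0 0 0 0 0 0 0.56",
)

```text
time: 20.42
eef_pos: [572.0, -220.1, 35.2]
orientation: [-180.0, 0.0, 169.7]
force: [-0.5, -0.6, -0.8]
gripper_width: 51.9
```

Call:
step_arm(
  series="0 0 -0.015 0 0 0 0.56; 0 0 -0.04 0 0 0 0.56; 0 0 -0.08 0 0 0 0.56; 0 0 -0.115 0 0 0 0.56; 0 0 -0.115 0 0 0 0.56; 0 0 -0.115 0 0 0 0.56",
)

```text
time: 21.18
eef_pos: [571.8, -220.0, 150.1]
orientation: [180.0, -0.0, 169.7]
force: [-0.6, 0.2, -0.2]
gripper_width: 51.7
```

```bash
python3 go.py 581.5 217.9 150 169.8; python3 shot.py wrist 10; python3 shot.py side 10
```

```text
t 21.18 pos [ 571.8 -220.   150.1] [180.    -0.   169.71] w 51.7
shift m [6.870e-02 4.326e-01 1.000e-04] turn [ 0.   -0.   -0.09] dist 438
21.18 [ 571.8 -220.   150.1] [180.    -0.   169.71] 51.67690541981626 [ -23.    0.   95.    0.   84. -103.]
21.22 [ 571.6 -219.9  149.4] [ 1.7998e+02 -6.0000e-02  1.6971e+02] 52.498041069974036 [ -23.    0.   95.    0.   84. -103.]
```

View pics/side10.png

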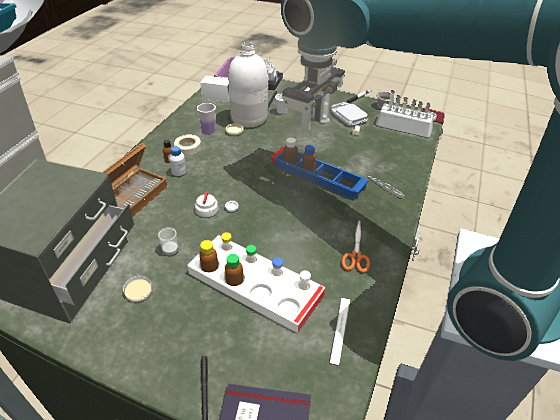

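The white (291,150) and blue (309,157) bottles both stand in the crate. Green is next.

Call:
step_arm(
  series="0.007 0.045 0 0 0 0 0.56; 0.015 0.097 0 0 0 0 0.56; 0.023 0.148 0 0 0 0 0.56; 0.032 0.2 0 0 0 0 0.56; 0.04 0.25 0 0 0 0 0.56; 0.048 0.3 0 0 0 0 0.56; 0.056 0.35 0 0 0 0 0.56; 0.062 0.39 0 0 0 0 0.56; 0.067 0.42 0 0 0 0 0.56; 0.069 0.433 0 0 0 0 0.56",
)

```text
time: 22.52
eef_pos: [581.0, 219.4, 149.1]
orientation: [-180.0, -0.1, 169.8]
force: [0.2, 0.2, -0.6]
gripper_width: 52.0
```

Call:
step_arm(
  series="0 0 0.015 0 0 0 0.56; 0 0 0.03 0 0 0 0.56; 0 0 0.03 0 0 0 0.56; 0 0 0.03 0 0 0 0.56",
)

```text
time: 23.02
eef_pos: [581.6, 217.7, 120.3]
orientation: [-180.0, 0.0, 169.7]
force: [0.6, 0.3, 0.1]
gripper_width: 52.3
```

```bash
python3 go.py 581.5 217.9 44 169.8
```

```text
t 23.02 pos [581.6 217.7 120.3] [-1.8000e+02  1.0000e-02  1.6967e+02] w 52.3
shift m [0.0001 0.0002 0.0763] turn [-0.    0.01 -0.13] dist 76
```

Call:
step_arm(
  series="0 0 0.02 0 0 0 0.56; 0 0 0.04 0 0 0 0.56; 0 0 0.06 0 0 0 0.56; 0 0 0.076 0 0 0 0.56; 0 0 0.076 0 0 0 0.56; 0 0 0.076 0 0 0 0.56",
)

```text
time: 23.78
eef_pos: [581.8, 218.4, 44.7]
orientation: [180.0, 0.0, 169.7]
force: [0.9, -0.1, -0.6]
gripper_width: 51.7
```

Call:
step_arm(
  series="0 0 0.001 0 0 0 0.3; 0 0 0.001 0 0 0 0.3; 0 0 0.001 0 0 0 0.3; 0 0 0.001 0 0 0 0.3",
)

```text
time: 24.28
eef_pos: [581.7, 218.3, 43.6]
orientation: [180.0, 0.0, 169.7]
force: [0.5, -0.8, 4.5]
gripper_width: 36.6
```

Call:
step_arm(
  series="0 0 -0.01 0 0 0 0.3; 0 0 -0.025 0 0 0 0.3; 0 0 -0.045 0 0 0 0.3; 0 0 -0.07 0 0 0 0.3; 0 0 -0.1 0 0 0 0.3; 0 0 -0.12 0 0 0 0.3; 0 0 -0.12 0 0 0 0.3; 0 0 -0.12 0 0 0 0.3",
)

```text
time: 25.28
eef_pos: [581.1, 218.1, 162.1]
orientation: [-180.0, -0.1, 169.7]
force: [-0.5, -0.2, -0.5]
gripper_width: 36.7
```

```bash
python3 go.py 514.4 -208.1 163 169.8; python3 shot.py side 11
```

```text
t 25.27 pos [581.1 218.1 162.1] [-1.7997e+02 -6.0000e-02  1.6971e+02] w 36.7
shift m [-0.0105 -0.4313 -0.0006] turn [-0.03 -0.06 -0.09] dist 431
25.28 [581.1 218.1 162.1] [-1.7997e+02 -6.0000e-02  1.6971e+02] 36.70136749852057 [ 18.   1.  94.   0.  85. -61.]
```

View pics/side11.png

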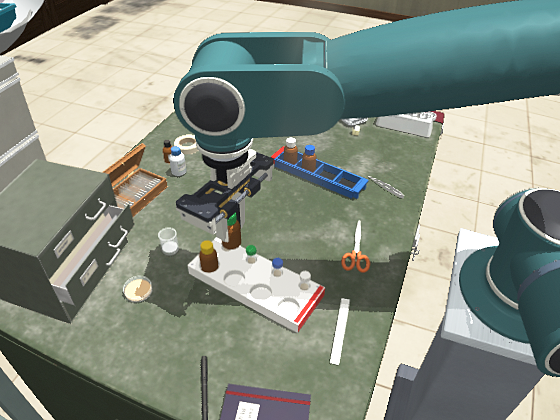

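Green is held upright (233,232) and everything else is in place. Moving to cell 3.

Call:
step_arm(
  series="-0.001 -0.022 0 0 0 0 0.3; -0.002 -0.065 0 0 0 0 0.3; -0.003 -0.117 0 0 0 0 0.3; -0.004 -0.17 0 0 0 0 0.3; -0.005 -0.222 0 0 0 0 0.3; -0.007 -0.274 0 0 0 0 0.3; -0.008 -0.326 0 0 0 0 0.3; -0.009 -0.374 0 0 0 0 0.3; -0.01 -0.412 0 0 0 0 0.3; -0.01 -0.431 0 0 0 0 0.3",
)

```text
time: 26.58
eef_pos: [513.0, -209.7, 162.6]
orientation: [180.0, -0.1, 169.6]
force: [-0.3, 0.3, -1.1]
gripper_width: 37.0
```

Call:
step_arm(
  series="0 0 0.02 0 0 0 0.3; 0 0 0.045 0 0 0 0.3; 0 0 0.07 0 0 0 0.3; 0 0 0.08 0 0 0 0.3; 0 0 0.08 0 0 0 0.3; 0 0 0.08 0 0 0 0.3",
)

```text
time: 27.32
eef_pos: [514.7, -207.5, 84.0]
orientation: [-180.0, 0.1, 169.7]
force: [-0.3, -0.1, -0.2]
gripper_width: 36.7
```

```bash
python3 go.py 514.4 -208.1 36 169.8; python3 shot.py wrist 12
```

```text
t 27.32 pos [ 514.7 -207.5   84. ] [-1.7999e+02  6.0000e-02  1.6973e+02] w 36.7
shift m [ 0.0002 -0.0007  0.048 ] turn [-0.01  0.06 -0.07] dist 48
27.32 [ 514.7 -207.5   84. ] [-1.7999e+02  6.0000e-02  1.6973e+02] 36.7329279493574 [ -25.   -4.  107.    0.   78. -104.]
```

View pics/wrist12.png

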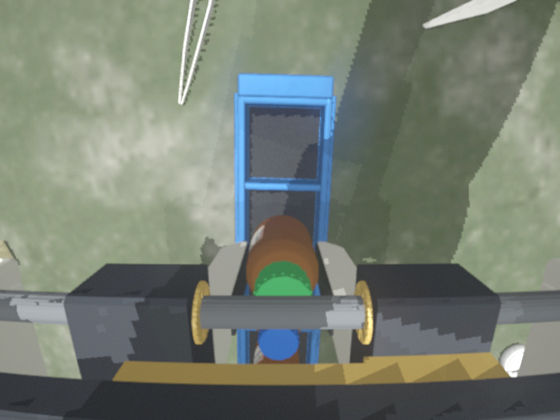

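Green is over cell 3: one empty cell shows beyond it, and the blue cap is behind at (279,343). Lowering.

Call:
step_arm(
  series="0 0 0.015 0 0 0 0.3; 0 0 0.03 0 0 0 0.3; 0 0 0.04 0 0 0 0.3; 0 0 0.045 0 0 0 0.3; 0 0 0.047 0 0 0 0.3; 0 0 0.048 0 0 0 0.3; 0 0 0.048 0 0 0 0.3",
)

```text
time: 28.25
eef_pos: [514.5, -207.7, 35.6]
orientation: [-180.0, 0.0, 169.7]
force: [-0.9, -0.2, 1.8]
gripper_width: 36.8
```

Call:
step_arm(
  series="0 0 0 0 0 0 0.44; 0 0 0 0 0 0 0.5; 0 0 0 0 0 0 0.56; 0 0 0 0 0 0 0.56",
)

```text
time: 28.75
eef_pos: [514.3, -207.6, 35.2]
orientation: [-180.0, -0.0, 169.7]
force: [-0.7, -0.3, -0.5]
gripper_width: 51.9
```

Call:
step_arm(
  series="0 0 -0.015 0 0 0 0.56; 0 0 -0.04 0 0 0 0.56; 0 0 -0.08 0 0 0 0.56; 0 0 -0.115 0 0 0 0.56; 0 0 -0.115 0 0 0 0.56; 0 0 -0.115 0 0 0 0.56",
)

```text
time: 29.5
eef_pos: [514.1, -207.5, 150.1]
orientation: [-180.0, 0.0, 169.7]
force: [0.0, 0.4, 0.0]
gripper_width: 51.8
```

```bash
python3 go.py 646 206.2 150 169.8; python3 shot.py side 13
```

```text
t 29.5 pos [ 514.1 -207.5  150.1] [-180.      0.    169.71] w 51.8
shift m [-5.590e-02  4.306e-01  1.000e-04] turn [-0.    0.   -0.09] dist 434
29.5 [ 514.1 -207.5  150.1] [-180.      0.    169.71] 51.80249815087005 [ -25.   -7.  103.   -0.   84. -104.]
```

View pics/side13.png

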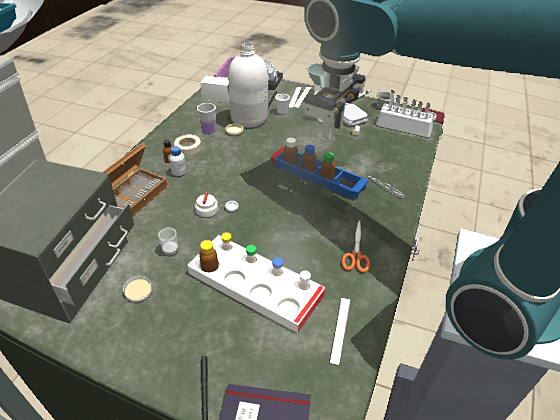

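Three bottles stand in cells 1–3. Yellow is the last.

Call:
step_arm(
  series="-0.006 0.045 0 0 0 0 0.56; -0.013 0.097 0 0 0 0 0.56; -0.019 0.148 0 0 0 0 0.56; -0.026 0.2 0 0 0 0 0.56; -0.032 0.25 0 0 0 0 0.56; -0.039 0.3 0 0 0 0 0.56; -0.045 0.35 0 0 0 0 0.56; -0.05 0.39 0 0 0 0 0.56; -0.054 0.418 0 0 0 0 0.56; -0.056 0.43 0 0 0 0 0.56",
)

```text
time: 30.8
eef_pos: [646.2, 206.4, 149.3]
orientation: [-180.0, -0.1, 169.8]
force: [-0.0, -0.5, -0.5]
gripper_width: 52.1
```

Call:
step_arm(
  series="0 0 0.015 0 0 0 0.56; 0 0 0.03 0 0 0 0.56; 0 0 0.03 0 0 0 0.56; 0 0 0.03 0 0 0 0.56",
)

```text
time: 31.3
eef_pos: [646.3, 204.9, 120.4]
orientation: [180.0, 0.0, 169.7]
force: [1.2, -0.0, 0.5]
gripper_width: 52.5
```

```bash
python3 go.py 646 206.2 43.5 169.8
```

```text
t 31.3 pos [646.3 204.9 120.4] [1.8000e+02 1.0000e-02 1.6967e+02] w 52.5
shift m [0.0005 0.0012 0.0769] turn [ 0.    0.01 -0.13] dist 77
```

Call:
step_arm(
  series="0 0.001 0.02 0 0 0 0.56; 0 0.001 0.04 0 0 0 0.56; 0 0.001 0.06 0 0 0 0.56; 0 0.001 0.077 0 0 0 0.56; 0 0.001 0.077 0 0 0 0.56; 0 0.001 0.077 0 0 0 0.56",
)

```text
time: 32.05
eef_pos: [646.7, 206.5, 43.7]
orientation: [180.0, 0.0, 169.7]
force: [-1.0, -0.0, 0.2]
gripper_width: 51.9
```

Call:
step_arm(
  series="0 0 0 0 0 0 0.3; 0 0 0 0 0 0 0.3; 0 0 0 0 0 0 0.3; 0 0 0 0 0 0 0.3",
)

```text
time: 32.55
eef_pos: [646.7, 206.5, 43.8]
orientation: [180.0, 0.1, 169.7]
force: [-0.4, -2.3, 5.8]
gripper_width: 37.1
```

Call:
step_arm(
  series="0 0 -0.01 0 0 0 0.3; 0 0 -0.025 0 0 0 0.3; 0 0 -0.045 0 0 0 0.3; 0 0 -0.07 0 0 0 0.3; 0 0 -0.1 0 0 0 0.3; 0 0 -0.12 0 0 0 0.3; 0 0 -0.12 0 0 0 0.3; 0 0 -0.12 0 0 0 0.3",
)

```text
time: 33.55
eef_pos: [646.0, 206.3, 162.1]
orientation: [-180.0, -0.1, 169.7]
force: [-0.6, -0.5, -0.8]
gripper_width: 36.7
```

```bash
python3 go.py 456.7 -195.8 163 169.8; python3 shot.py side 14
```

```text
t 33.55 pos [646.  206.3 162.1] [-1.7997e+02 -6.0000e-02  1.6971e+02] w 36.7
shift m [ 0.1144 -0.4295 -0.0006] turn [-0.03 -0.06 -0.09] dist 444
33.55 [646.  206.3 162.1] [-1.7997e+02 -6.0000e-02  1.6971e+02] 36.668169723861446 [ 16.   8.  86.   0.  86. -64.]
```

View pics/side14.png

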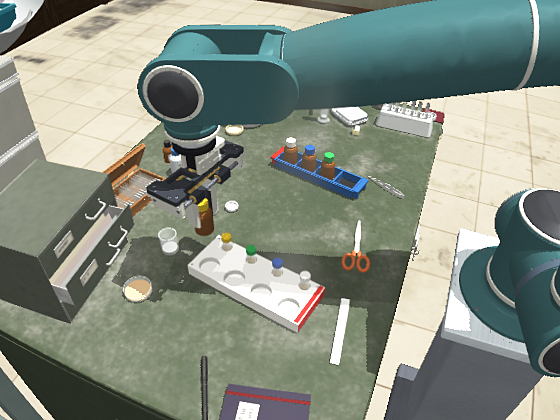

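Yellow is held upright (205,217), the four vials are in place, and cell 4 is free at (350,184).

Call:
step_arm(
  series="0.006 -0.022 0 0 0 0 0.3; 0.017 -0.065 0 0 0 0 0.3; 0.031 -0.117 0 0 0 0 0.3; 0.045 -0.17 0 0 0 0 0.3; 0.059 -0.222 0 0 0 0 0.3; 0.073 -0.274 0 0 0 0 0.3; 0.087 -0.326 0 0 0 0 0.3; 0.1 -0.374 0 0 0 0 0.3; 0.11 -0.412 0 0 0 0 0.3; 0.114 -0.43 0 0 0 0 0.3",
)

```text
time: 34.85
eef_pos: [455.8, -197.9, 162.7]
orientation: [-180.0, -0.0, 169.6]
force: [0.1, 0.2, -0.7]
gripper_width: 37.0
```

Call:
step_arm(
  series="0 0 0.02 0 0 0 0.3; 0 0 0.045 0 0 0 0.3; 0 0 0.07 0 0 0 0.3; 0 0 0.08 0 0 0 0.3; 0 0 0.08 0 0 0 0.3; 0 0 0.08 0 0 0 0.3",
)

```text
time: 35.6
eef_pos: [457.8, -196.1, 83.9]
orientation: [-180.0, 0.1, 169.7]
force: [0.6, -0.0, -1.2]
gripper_width: 36.9
```

```bash
python3 go.py 456.7 -195.8 36 169.8; python3 shot.py wrist 15
```

```text
t 35.6 pos [ 457.8 -196.1   83.9] [-1.7999e+02  5.0000e-02  1.6973e+02] w 36.9
shift m [0.0012 0.0001 0.0479] turn [-0.01  0.05 -0.07] dist 48
35.6 [ 457.8 -196.1   83.9] [-1.7999e+02  5.0000e-02  1.6973e+02] 36.918211176134186 [ -26.  -12.  113.    0.   79. -106.]
```

View pics/wrist15.png

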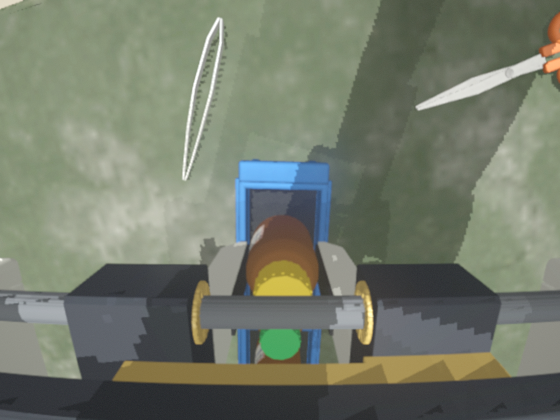

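Yellow is over cell 4, next to the green cap (280,343). Lowering and releasing.

Call:
step_arm(
  series="0.001 0 0.015 0 0 0 0.3; 0.001 0 0.03 0 0 0 0.3; 0.001 0 0.04 0 0 0 0.3; 0.001 0 0.045 0 0 0 0.3; 0.001 0 0.047 0 0 0 0.3; 0.001 0 0.048 0 0 0 0.3; 0.001 0 0.048 0 0 0 0.3",
)

```text
time: 36.52
eef_pos: [456.7, -196.2, 35.8]
orientation: [-180.0, 0.0, 169.7]
force: [-1.9, 0.9, 4.5]
gripper_width: 36.7
```

Call:
step_arm(
  series="0 0 0 0 0 0 0.44; 0 0 0 0 0 0 0.5; 0 0 0 0 0 0 0.56; 0 0 0 0 0 0 0.56",
)

```text
time: 37.02
eef_pos: [456.4, -196.1, 35.1]
orientation: [-180.0, -0.0, 169.7]
force: [0.2, -0.6, 0.2]
gripper_width: 51.4
```

Call:
step_arm(
  series="0 0 -0.015 0 0 0 0.56; 0 0 -0.04 0 0 0 0.56; 0 0 -0.08 0 0 0 0.56; -0.05 0 -0.13 0 0 0 0.56; -0.1 0 -0.18 0 0 0 0.56; -0.14 0 -0.23 0 0 0 0.56; -0.16 0 -0.275 0 0 0 0.56; -0.16 0 -0.275 0 0 0 0.56; -0.16 0 -0.275 0 0 0 0.56; -0.16 0 -0.275 0 0 0 0.56",
)

```text
time: 38.28
eef_pos: [613.0, -224.5, 309.1]
orientation: [180.0, -0.1, 169.7]
force: [0.5, -0.3, -0.5]
gripper_width: 51.9
```

```bash
python3 shot.py wrist 16; python3 shot.py side 16; python3 - <<'E'
from h import *
C=np.array([543.3,-214.2]); a=np.radians(-12); yc=np.array([np.cos(a),np.sin(a)]); xc=np.array([yc[1],-yc[0]])
R0=np.array([545,196.3]);b=np.radians(169.75); yr=np.array([np.cos(b),np.sin(b)]); xr=np.array([yr[1],-yr[0]])
for n in("wrist","side"):
    f=load(f"{n}16.npz"); P=cloud(f); H,S,V=cv2.split(cv2.cvtColor(f["image"],cv2.COLOR_BGR2HSV)); Z=P[...,2]
    for nm,mm in dict(yellow=(H>18)&(H<38)&(S>110),green=(H>45)&(H<85)&(S>100),blue=(H>100)&(H<130)&(S>100),white=(S<60)&(V>120)).items():
        for O,X,Y,z,rad in((C,xc,yc,82,140),(R0,xr,yr,62,140)):
            near=(abs((P[...,:2]-O)@Y)<rad)&(abs((P[...,:2]-O)@X)<50)&(abs(Z-z)<6)
            k=near&mm
            if k.sum()>20:
                m,s,c=big(k)[0]; p=np.median(P[m],0); q=onplane(f,[c],z)[0]
                print(n,nm,"crate" if z==82 else "rack",s[4],"xy local",np.round([(q[:2]-O)@X,(q[:2]-O)@Y],1),"z",round(p[2],1))
E
```

```text
38.28 [ 613.  -224.5  309.1] [ 1.7998e+02 -9.0000e-02  1.6970e+02] 51.92558364928414 [ -22.    3.   78.   -0.   99. -102.]
38.33 [ 613.1 -224.5  309.2] [ 1.7998e+02 -8.0000e-02  1.6970e+02] 52.05675656070937 [ -22.    3.   78.   -0.   99. -102.]
wrist yellow crate 399 xy local [  0. -87.] z 82.2
wrist yellow rack 187 xy local [-39.7 -99.2] z 61.8
wrist green crate 350 xy local [ -0.5 -28.3] z 82.3
wrist green rack 169 xy local [-40.7 -34.4] z 61.9
wrist blue crate 329 xy local [-0.1 30. ] z 82.3
wrist blue rack 87 xy local [-45.4  30.3] z 60.5
wrist white crate 319 xy local [ 0.5 89.3] z 82.3
wrist white rack 7 xy local [ -40.  -109.9] z 59.2
side yellow crate 61 xy local [ -1.8 -89.5] z 82.3
side yellow rack 67 xy local [-34.1 -97.4] z 61.2
side green crate 61 xy local [ -3.5 -30.3] z 81.5
side green rack 74 xy local [-33.5 -32.1] z 60.8
side blue crate 53 xy local [-2.7 28.3] z 81.2
side blue rack 65 xy local [-35.1  34. ] z 61.5
side white crate 55 xy local [-3.1 87.1] z 81.6
side white rack 87 xy local [-32.6 100. ] z 61.0
```

View pics/wrist16.png

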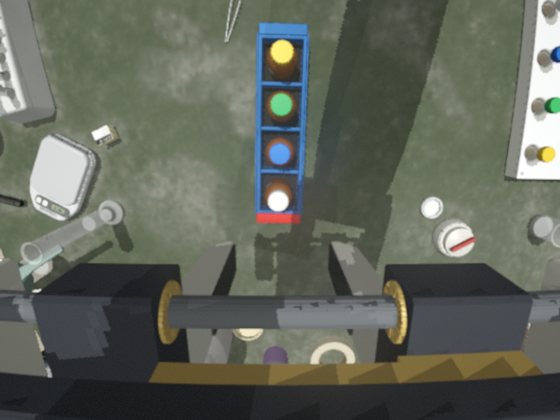

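View pics/side16.png

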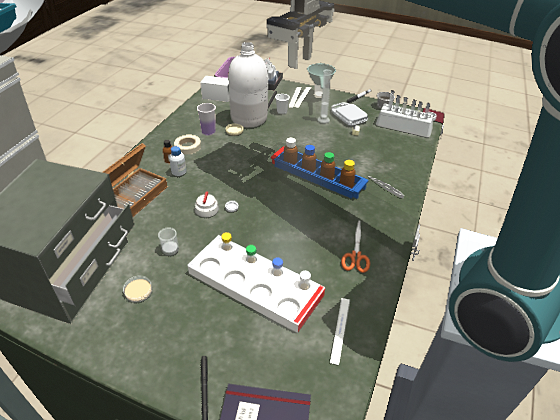

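The wrist view shows white, blue, green, yellow from the red lug, each within about 2 mm of its cell centre. All four vials are still in the rack and the gripper is clear, so I'm handing in.

```bash
python3 -c "
from cell import sign_off
print(sign_off())"
```

```text
the job is handed in; nothing more can be done
None
```

All four bottles are in the travel crate in rack order. From the red lug they are white, blue, green, yellow (cells 1–4), matching the rack from its red band. I moved them one at a time and set each down on the cell floor before letting go. I handed in at about 38 s; no verdict is reported.

**Bottles:** In the wrist view every cap was within about 2 mm of its cell centre on both sides, and cap tops were at about 82 mm, so the bottles are upright on the floor. The side view agreed to within about 3.5 mm across the row, where the limit is 12 mm.

**Vials:** In the side view all four stand in their own holes, matching the expected positions to about 4 mm with caps at about 61 mm. The last wrist view disagreed: it put the yellow, green and blue vials 4–9 mm off across the rack, because they were at the picture's edge (the blue partly cut off). It saw almost nothing of the white vial. I took the side view as the better reading.

**Blue bottle:** On the first grip the fingers closed about 3 mm too high, so I opened them and gripped lower before lifting.

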